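# Put the edge slicker away and slide the tool box shut

## Robot

A 6-joint arm with a two-finger parallel gripper is mounted at the origin on the work surface. World frame = base frame: x ahead of the robot, y to its left, z up, the work surface at z = 0. Lengths are in m, angles in degrees, forces in N, time in s.
With the tool pointing down it reaches from about 0.4 to 0.825 m from the base axis. Payload 7 kg.
Tool frame: the origin (TCP) lies midway between the tips of the shut fingers; the grasp point (between the pads) lies 19 mm behind it; z points along the fingers, y is the line along which they close (so a half turn about z gives the same grasp; the last joint's range is limited). The gripper opens to 88 mm and grips with 3 to 60 N. Pads are 19 mm wide; open, the fingers measure 130 mm over their backs; the gripper's body (78 mm by 193 mm) begins 47 mm behind the grasp point.
Start: joints at [87.21, 20.546, 0.682, 0, -70.136, -16.507], TCP at [0.223, 0.637, 0.227] pointing down, gripper open.
Joint ranges: [-176.03, 176.03], [-82.01, 121.73], [-58.28, 71.71], [-173.87, 95.51], [-174.79, -0.11], [-173.66, 173.66]. Speed limits (degrees/s): [136.94, 136.94, 172.46, 180, 180, 180].

## Interface

Orientations are given as [roll, pitch, yaw] about the fixed x, y, z axes, in that order (R = Rz(yaw) Ry(pitch) Rx(roll)).
In Python, from plant import telemetry, viewer, workorder gives the robot as it stands. The module is installed in compiled form; this text tells all that it offers.
- The arm moves only by the tool carry_out, never from a script. Its argument "rows" is a list of rows, each a list of 6 numbers: the shift along the tool's x, y, z in m, then the turn, a rotation vector about the tool's x, y, z in rad. In form: [[tx, ty, tz, ax, ay, az], ...]. A call has 1 to 8 rows; each row is the pose to reach, as a shift and turn from the pose commanded when the call began, along the tool's axes at that moment; what a row does not reach only later rows make up. A row lasts 1/8 s, in which the tool goes at most 62.5 mm and 10.7 degrees, less where a joint would pass 70% of its speed; a pose out of reach is approached as far as the arm can. A call with a gripper value outside its range is refused whole. "grip" is the gripper's target within -1 to 1 (fully open at 1, half-way at 0, shut at -1), set as the call begins (left out, the last holds). The fingers move at their own pace and stop on an object; the grip force is fixed at half the most. Time passes only in rows, so rows that repeat a pose let the fingers close. It gives the time, the measured TCP pose, the force, the opening and the grip force at its end, in the units of the state.
- telemetry.get_obs(): the state, without advancing time (a new reading comes with each control period).
- viewer.snapshot(name): name is "side" or "top"; returns the picture (480x640x3 uint8, red, green, blue); there is no depth.
- viewer.camera_info(name): a dict with "intrinsics" (3x3 intrinsics, pixels), "k1" (the pictures are not rectified: a ray, as slopes to the right and down, at radius r is drawn at 1 + k1 r^2 times it, then the intrinsics apply), "extrinsics" (4x4, takes a point from camera to world coordinates). Camera axes: x right, y down, z forward; pixel columns grow to the right and rows downward; lengths in m; the calibration is good to about 2 mm. A picture is of the moment at which its call begins. camera_info takes no time and is no camera call.
- workorder.close_job(): hands the job in; it is judged then, once.
The state is a dict: "clock": time; "joint_pos": joint angles; "qvel": joint speeds; "tau": joint torques, N m; "tool_pos": TCP position; "orientation": TCP orientation; "force": force on the tool from outside, world axes, zero at the start; "moment": the same for the moment, N m; "opening": finger opening in m; "gripper_force": force on a finger pad.
Only numpy, scipy, OpenCV 4.12 (cv2) and the standard library are available. Lean on these libraries where they do the work, as an engineer would, in place of code of your own. Each camera call takes 0.05 s, during which the arm holds its last target. There are 200 camera calls.

## Task

Put the dark wooden edge slicker away: lay it down inside the sliding-lid tool box on the bench, without dropping it in. Then push the yellow lid along its grooves, over the springy ridge at the far end, until it snaps fully home against the end stop. Leave the other things on the bench where they are.

Things in the scene. Friction and masses are not known exactly. Their poses are not given: they have to be found in the camera images.
- toolbox: Wooden box with a sliding lid, fixed to the bench: 108 mm (own x) by 198 mm (own y), 53 mm high. Origin on the bench under its middle; z up. The lid slides along own y, closing towards own -y, to an end stop at y -96 mm. Side grooves: ledge at z 40 mm, lips at z 48.5 to 52.5 mm, 88 mm open between them; lid play 1.5 mm each side, 1.5 mm in height. The +y end is open above z 40 mm.
- tray (a point): Point on the tray floor, 20 mm from the box's middle towards its closed (-y) end: near the middle of what the open lid leaves uncovered. Box axes. The tray floor is 6 mm above the bench; inside it spans x -42 to 42 mm and y -66 to 90 mm in the box's frame, 34 mm deep.
- lid: Yellow lid, loose in the grooves, 97 mm (own x) by 192 mm (own y), 7 mm thick, 140 g; axes as the box's. Origin: centre of its underside, at x 0, y 0, z 40 mm of the box when home. Starts 132 to 142 mm open towards +y, held by its front 50 to 60 mm, sagging a little. Waxed: slides with under 2 N; needs 8 to 14 N over the ridge in the last 20 mm, then the ridge snaps into a groove under it.
- lid_rib (a point): Middle of the top of the lid's black cross rib, by which it is pushed or pinched: 50 mm along x, 14 mm along y, 24 mm high above the lid's top face. In the lid's frame at x 0, y 66 mm, z 31 mm.
- ridge (a joint): Sprung steel ridge across the sill at the box's -y end (centre at y = -79 mm, 3.5 mm proud of the ledge): how far it is pressed down, in m; 0 = standing up (lid clear of it, or snapped home), about 0.001 to 0.0025 = under the lid, not home.
- slicker: Edge slicker: dark wooden block with brass bands, 26 mm (own x) by 84 mm (own y) by 24 mm high, 60 g, lying on the bench. Origin at the centre of its underside.
- bone_folder: Bystander: flat white bone folder, 22 by 135 mm, 6 mm thick, long side along own y; origin under its middle.
- creaser: Bystander: creaser with pale wooden handle and steel head, 20 by 140 mm, 18 mm high, long side along own y; origin under its middle.
- cup_a: Bystander: white plastic cup, 72 mm wide, 85 mm high; origin under its middle.
- cup_b: Bystander: white plastic cup, 72 mm wide, 85 mm high; origin under its middle.
- paint_jar: Bystander: jar with yellow label and black cap, 60 mm wide, 80 mm high; origin under its middle.
- mallet: Bystander: white-headed mallet, 265 mm long, 55 mm high, lying along own x, head (100 mm wide) towards +x; origin on the bench under about the middle of its length.

How it is judged:
By the outcome, as a careful person would: the job done as asked, in the order asked, and still so for the second after the job is handed in, with the robot touching nothing.
It also fails if it takes over 51 s, if anything falls off the work surface, if the arm or the gripper's body presses on something with over 40 N, if the wrist force passes 120 N, or if a joint passes its speed limit or range.

## Working session

There is one attempt and no reset: what is moved stays moved. The work goes in short steps, Python scripts to look and compute and a tool call to move; the robot and the scene stay as the last step left them, time stands still between calls to the robot, and variables do not carry over. Pictures are saved under pics/ and viewed, at most 10 in all, crops included, and the job is handed in when it is done.

Besides the shell and the picture viewer there is one more tool, called after "Call:" as name(argument=value, ...), one argument or row to a line, values as JSON. carry_out: Moves the arm, as the interface text tells. Its arguments: {"type":"object","properties":{"rows":{"type":"array"},"grip":{"type":"number"}},"required":["rows"]}

```bash
mkdir -p pics
cat > h.py <<'E'
import numpy as np, cv2
from plant import telemetry, viewer, workorder
from scipy.spatial.transform import Rotation as R
def ray(cam,uv):
    c=viewer.camera_info(cam); K=np.array(c["intrinsics"]);k=c["k1"];T=np.array(c["extrinsics"])
    d=cv2.undistortPoints(np.array([[uv]],float),K,np.array([k,0,0,0.]))[0,0]
    return T[:3,3],T[:3,:3]@np.array([d[0],d[1],1])
def onz(cam,uv,z):
    o,d=ray(cam,uv); return o+d*(z-o[2])/d[2]
def two(uv1,uv2):
    (a,d),(b,e)=ray("top",uv1),ray("side",uv2)
    s=np.linalg.lstsq(np.c_[d,-e],b-a,rcond=None)[0]
    return a+s[0]*d,b+s[1]*e
def proj(cam,p):
    c=viewer.camera_info(cam); T=np.linalg.inv(np.array(c["extrinsics"]))
    return cv2.projectPoints(np.array(p,float).reshape(-1,3),cv2.Rodrigues(T[:3,:3])[0],T[:3,3],np.array(c["intrinsics"]),np.array([c["k1"],0,0,0.]))[0][:,0]
def snap(cam,name):
    im=viewer.snapshot(cam); cv2.imwrite(f"pics/{name}.png",im[:,:,::-1]); return im
def state():
    o=telemetry.get_obs()
    for k in("clock","joint_pos","tool_pos","orientation","force","opening","gripper_force"): print(k,np.round(o[k],4))
E
python3 - <<'E'
from h import *
for c in("top","side"):
    snap(c,c+"0"); print(viewer.camera_info(c))
state()
E
```

```text
{'intrinsics': array([[464.14811252,   0.        , 314.22967905],
       [  0.        , 464.14811252, 235.32789341],
       [  0.        ,   0.        ,   1.        ]]), 'k1': 0.030010831414696855, 'extrinsics': array([[ 0.02315539, -0.98220988,  0.18635335,  0.38909205],
       [-0.99971209, -0.02157627,  0.01049777, -0.08355475],
       [-0.0062902 , -0.18654278, -0.9824267 ,  1.01958015],
       [ 0.        ,  0.        ,  0.        ,  1.        ]])}
{'intrinsics': array([[620.1475157 ,   0.        , 319.31372197],
       [  0.        , 620.1475157 , 242.62270688],
       [  0.        ,   0.        ,   1.        ]]), 'k1': 0.05533161313866927, 'extrinsics': array([[ 0.99837285, -0.02760868,  0.04989398,  0.52446816],
       [-0.05685189, -0.54970339,  0.83342309, -1.09441472],
       [ 0.00441717, -0.83490355, -0.55037855,  0.74222151],
       [ 0.        ,  0.        ,  0.        ,  1.        ]])}
clock 0.1
joint_pos [ 8.72110e+01  2.05873e+01  6.39700e-01 -1.89000e-02 -7.01339e+01
 -1.65048e+01]
tool_pos [0.2229 0.6367 0.2257]
orientation [ 1.799168e+02 -6.200000e-03 -1.930020e+01]
force [ 0.1304 -0.0753 -0.1229]
opening 0.0877
gripper_force 0.0
```

View pics/top0.png

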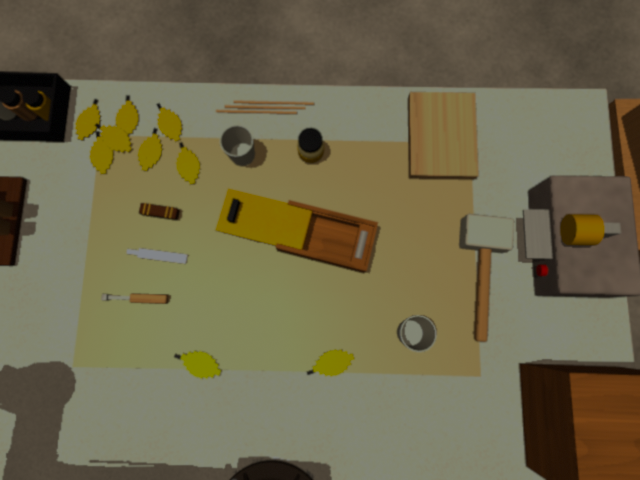

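View pics/side0.png

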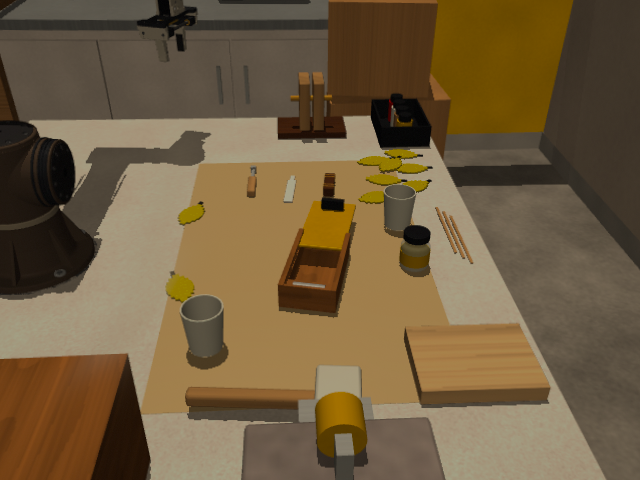

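The top view shows the slicker at about (160,211), the lid spanning (218,190)-(312,250) with its rib at (234,210), and the box's closed end at about (377,240). The side view shows the lid's open end far away, with the slicker at (329,185). Next I measure with masks.

Run:
```python
from h import *
im=cv2.imread("pics/top0.png"); s=cv2.imread("pics/side0.png")
A=cv2.resize(im[180:280,120:390],None,fx=2.9,fy=2.9,interpolation=cv2.INTER_CUBIC)
B=cv2.resize(s[165:315,270:370],None,fx=1.9,fy=1.9,interpolation=cv2.INTER_CUBIC)
out=np.zeros((A.shape[0]+B.shape[0],A.shape[1],3),np.uint8);out[:A.shape[0]]=A;out[A.shape[0]:,:B.shape[1]]=B
cv2.imwrite("pics/c1.png",out)
def rect(mask,lo):
    cs,_=cv2.findContours(mask.astype(np.uint8),cv2.RETR_EXTERNAL,cv2.CHAIN_APPROX_NONE)
    c=max(cs,key=cv2.contourArea);r=cv2.minAreaRect(c);return r,cv2.boxPoints(r)+np.array(lo)
def hsv(i):return cv2.cvtColor(i,cv2.COLOR_BGR2HSV)
# slicker, top
lo=(125,190);c=hsv(im[190:235,125:195]);
print("slick px",c[21,20:52:2].tolist(),"mat",c[3,3],c[40,60])
r,b=rect(c[:,:,2]<105,lo);print("slicker",r,b.round(1).tolist())
w=np.array([onz("top",p,0.012) for p in b]);print(w.round(4).tolist(),w.mean(0))
lo=(205,180);c=hsv(im[180:280,205:390])
print("lid",c[40,45],"mat",c[90,30],"wood",c[60,120])
r,b=rect((c[:,:,1]>225)&(c[:,:,0]>18)&(c[:,:,0]<32),lo);print("lid",r,b.round(1).tolist())
w=np.array([onz("top",p,0.047) for p in b]);print(w.round(4).tolist(),w.mean(0))
r,b=rect(c[:,:40,2]<45,lo);print("rib",r,b.round(1).tolist());print(onz("top",b.mean(0),.071))
```

```text
slick px [[14, 212, 66], [18, 220, 94], [17, 216, 78], [11, 211, 58], [11, 210, 57], [11, 207, 58], [11, 210, 57], [11, 210, 57], [11, 215, 57], [11, 215, 57], [18, 219, 85], [19, 222, 93], [15, 208, 70], [19, 219, 99], [14, 217, 61], [10, 215, 51]] mat [ 25 108 130] [ 29  94 130]
slicker ((35.0099983215332, 21.43000030517578), (43.41635513305664, 13.57645034790039), 8.13010311126709) [[137.6, 215.1], [139.5, 201.6], [182.5, 207.8], [180.5, 221.2]]
[[0.6174, 0.3211, 0.012], [0.6483, 0.3197, 0.012], [0.6364, 0.2229, 0.012], [0.6056, 0.2248, 0.012]] [0.62690862 0.27209923 0.012     ]
lid [ 24 255 131] mat [ 31  91 131] wood [ 14 213  92]
lid ((59.088233947753906, 39.647056579589844), (89.25309753417969, 43.89894485473633), 14.03624439239502) [[215.5, 230.1], [226.1, 187.5], [312.7, 209.2], [302.1, 251.8]]
[[0.5803, 0.1381, 0.047], [0.6752, 0.1209, 0.047], [0.6309, -0.0685, 0.047], [0.5376, -0.0482, 0.047]] [0.60597014 0.03557238 0.047     ]
rib ((28.637619018554688, 30.54128646850586), (7.6626105308532715, 22.317354202270508), 16.699243545532227) [[226.8, 220.1], [233.2, 198.8], [240.5, 201.0], [234.1, 222.3]]
[0.61831882 0.0971627  0.071     ]
```

View pics/c1.png

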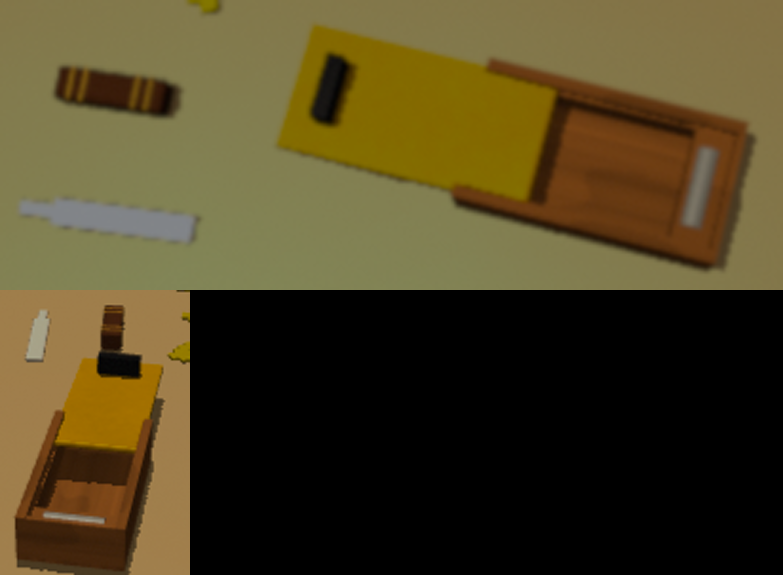

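The crop shows the box's top corners at crop (748,123), (712,262), (488,58) and (452,188), and the slicker with some shadow at its right end. I refine with saturation masks.

Run:
```python
from h import *
f=lambda x,y:(120+x/2.9-.3,180+y/2.9-.3)
P=[onz("top",f(*p),.053)[:2] for p in [(488,58),(748,122),(714,264),(452,188)]]
P=np.array(P);print("box",P.round(4).tolist())
for a,b in((0,1),(1,2),(2,3),(3,0)):
    d=P[b]-P[a];print(np.linalg.norm(d).round(4),np.degrees(np.arctan2(d[1],d[0])).round(1))
im=cv2.imread("pics/top0.png");s=cv2.imread("pics/side0.png")
h=cv2.cvtColor(im,cv2.COLOR_BGR2HSV)
m=np.zeros((480,640),np.uint8);m[190:235,125:195]=(h[190:235,125:195,1]>165)&(h[190:235,125:195,2]<110)
c=max(cv2.findContours(m,0,1)[0],key=cv2.contourArea);r=cv2.minAreaRect(c);b=cv2.boxPoints(r);print("sl",r,b.round(1).tolist())
for z in(0,.012,.024): print(z,[onz("top",p,z)[:2].round(4).tolist() for p in b])
hs=cv2.cvtColor(s,cv2.COLOR_BGR2HSV);print(hs[185,329],hs[185,350])
# brass
mb=m*(h[:,:,0]>=16);n,l,st,ce=cv2.connectedComponentsWithStats(mb.astype(np.uint8));print([(x[4],c.round(1).tolist(),onz("top",c,.024)[:2].round(4).tolist()) for x,c in zip(st[1:],ce[1:]) if x[4]>8])
ys,xs=np.nonzero(mb);print(onz("top",(xs.mean(),ys.mean()),.024))
m=np.zeros((480,640),np.uint8);m[165:200,315:345]=(hs[165:200,315:345,2]<110)&(hs[165:200,315:345,1]>150)
c=max(cv2.findContours(m,0,1)[0],key=cv2.contourArea);print("side sl",cv2.boundingRect(c))
for p in((0.627,.272),): pass
```

```text
box [[0.6492, -0.015], [0.6048, -0.2075], [0.4996, -0.1828], [0.5509, 0.008]]
0.1976 -103.0
0.108 166.8
0.1975 75.0
0.101 -13.1
sl ((159.28997802734375, 210.969970703125), (39.03229904174805, 11.455129623413086), 8.130102157592773) [[139.1999969482422, 213.89999389648438], [140.8000030517578, 202.5], [179.39999389648438, 208.10000610351562], [177.8000030517578, 219.39999389648438]]
0 [[0.623, 0.3226], [0.6493, 0.3213], [0.6385, 0.2333], [0.6122, 0.2349]]
0.012 [[0.6202, 0.3178], [0.6463, 0.3166], [0.6356, 0.2296], [0.6096, 0.2312]]
0.024 [[0.6175, 0.313], [0.6432, 0.3118], [0.6326, 0.2259], [0.607, 0.2274]]
[ 14 210  85] [ 18 135 159]
[(np.int32(80), [146.0, 209.2], [0.6283, 0.299]), (np.int32(82), [168.3, 212.3], [0.6224, 0.2495])]
[0.62503715 0.27252951 0.024     ]
side sl (323, 173, 12, 24)
```

```bash
cat >> h.py <<'E'
YB=-13.1; CB=np.array([.575,-.099])
def box(x,y): 
    a=np.radians(YB); return CB+np.array([[np.cos(a),-np.sin(a)],[np.sin(a),np.cos(a)]])@np.array([x,y])
def rel(xyz,yaw):
    o=telemetry.get_obs(); C=R.from_euler("xyz",o["orientation"],degrees=True)
    T=R.from_euler("xyz",[180,0,yaw],degrees=True)
    print("t",C.inv().apply(np.array(xyz)-o["tool_pos"]).round(4),"r",(C.inv()*T).as_rotvec().round(4))
E
python3 - <<'E'
from h import *
rel([.627,.2725,.13],-97)
E
```

```text
t [0.5017 0.21   0.0961] r [ 1.1000e-03 -1.1000e-03  1.3561e+00]
```

Call:
carry_out(
  rows=[
    [0.06,0.026,0.012,0,0,0.16],
    [0.12,0.052,0.024,0,0,0.33],
    [0.18,0.078,0.036,0,0,0.5],
    [0.24,0.104,0.048,0,0,0.67],
    [0.3,0.13,0.06,0,0,0.84],
    [0.36,0.155,0.07,0,0,1.01],
    [0.42,0.18,0.08,0,0,1.18],
    [0.47,0.2,0.09,0,0,1.3],
  ],
  grip=0.15,
)

```text
clock: 1.1
tool_pos: [0.5879, 0.3036, 0.1393]
orientation: [180.0, -0.0, -94.0]
force: [-0.1, 0.9, 0.9]
opening: 0.0503
gripper_force: 0.0
```

Run:
```python
from h import *
state();rel([.627,.2725,.10],-97)
```

```text
clock 1.1
joint_pos [ 4.41579e+01  2.29026e+01 -7.64050e+00 -4.40000e-03 -5.94691e+01
 -4.81960e+01]
tool_pos [0.5879 0.3036 0.1393]
orientation [ 1.79989e+02 -6.60000e-03 -9.40404e+01]
force [-0.0571  0.8555  0.8684]
opening 0.0503
gripper_force 0.0
t [ 0.0283 -0.0412  0.0393] r [ 0.0002 -0.0001  0.0517]
```

Call:
carry_out(
  rows=[
    [0.016,-0.02,0.02,0,0,0.03],
    [0.028,-0.041,0.039,0,0,0.052],
    [0.028,-0.041,0.039,0,0,0.052],
  ],
)

```text
clock: 1.48
tool_pos: [0.6258, 0.2729, 0.098]
orientation: [179.8, -0.2, -96.9]
force: [0.3, 1.2, 0.3]
opening: 0.0507
gripper_force: 0.0
```

Run:
```python
from h import *
state();rel([.627,.2725,.004],-97)
im=snap("side","s1");t=snap("top","t1")
A=cv2.resize(im[100:220,250:410],None,fx=2.5,fy=2.5);B=cv2.resize(t[170:260,100:260],None,fx=2.5,fy=2.5)
cv2.imwrite("pics/c2.png",np.vstack([A,B])[:,:,::-1])
```

```text
clock 1.475
joint_pos [ 3.98693e+01  2.69192e+01 -7.05730e+00 -1.94000e-02 -5.62529e+01
 -4.67233e+01]
tool_pos [0.6258 0.2729 0.098 ]
orientation [ 1.79831e+02 -1.56000e-01 -9.68646e+01]
force [0.2514 1.2325 0.308 ]
opening 0.0507
gripper_force 0.0
t [ 0.     -0.0015  0.094 ] r [ 0.0029 -0.0027  0.0024]
```

View pics/c2.png

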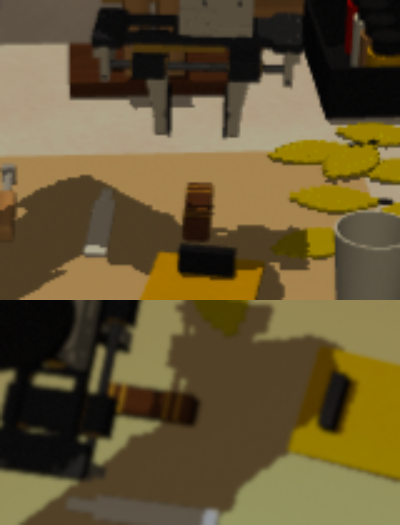

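The fingers straddle the slicker (fingers at crop columns 160 and 235, slicker at 198), so I descend and grip.

Call:
carry_out(
  rows=[
    [0,-0.001,0.035,0,0,0],
    [0,-0.001,0.065,0,0,0],
    [0,-0.001,0.083,0,0,0],
    [0,-0.001,0.092,0,0,0],
    [0,-0.001,0.093,0,0,0],
  ],
)

```text
clock: 2.2
tool_pos: [0.6269, 0.2748, 0.008]
orientation: [-180.0, 0.0, -96.7]
force: [-1.0, 0.0, 0.3]
opening: 0.0504
gripper_force: 0.0
```

Call:
carry_out(
  rows=[
    [0,0,0,0,0,0],
    [0,0,0,0,0,0],
    [0,0,0,0,0,0],
    [0,0,0,0,0,0],
    [0,0,0,0,0,0],
  ],
  grip=-0.9,
)

```text
clock: 2.82
tool_pos: [0.6272, 0.2746, 0.0085]
orientation: [-180.0, 0.0, -96.8]
force: [-0.7, -1.1, 5.0]
opening: 0.026
gripper_force: 30.0
```

Call:
carry_out(
  rows=[
    [0,0,-0.02,0,0,0],
    [0,0,-0.06,0,0,0],
    [0,0,-0.11,0,0,0],
    [0,0,-0.13,0,0,0],
    [0,0,-0.13,0,0,0],
  ],
)

```text
clock: 3.45
tool_pos: [0.6278, 0.275, 0.1411]
orientation: [-179.8, 0.2, -96.8]
force: [1.2, 0.4, -1.4]
opening: 0.0255
gripper_force: 30.0
```

Run:
```python
from h import *
state();print(box(0,-16),box(0,-.016));p=box(0,-.016);rel([*p,.135],-103.1)
```

```text
clock 3.45
joint_pos [ 3.99163e+01  2.47135e+01 -4.49350e+00  1.58000e-02 -6.05246e+01
 -4.66781e+01]
tool_pos [0.6278 0.275  0.1411]
orientation [-179.8058    0.1858  -96.7537]
force [ 1.1927  0.4076 -1.4006]
opening 0.0255
gripper_force 29.9998
[ -3.05142092 -15.68261548] [ 0.57137358 -0.11458362]
t [0.3936 0.0102 0.0048] r [-0.0032  0.0034  0.1108]
```

Call:
carry_out(
  rows=[
    [0.05,0.001,0,0,0,0.01],
    [0.105,0.003,0,0,0,0.03],
    [0.16,0.004,0,0,0,0.05],
    [0.215,0.005,0,0,0,0.07],
    [0.27,0.007,0,0,0,0.08],
    [0.325,0.008,0,0,0,0.1],
    [0.375,0.01,0,0,0,0.11],
    [0.394,0.01,0.005,0,0,0.11],
  ],
)

```text
clock: 4.45
tool_pos: [0.5692, -0.118, 0.1322]
orientation: [179.9, -0.0, -103.2]
force: [-0.3, 0.4, -1.4]
opening: 0.0256
gripper_force: 30.0
```

Call:
carry_out(
  rows=[
    [0,0,0.01,0,0,0],
    [0,0,0.03,0,0,0],
    [0,0,0.04,0,0,0],
    [0,0,0.04,0,0,0],
  ],
)

```text
clock: 4.95
tool_pos: [0.57, -0.1149, 0.0916]
orientation: [179.9, -0.0, -103.0]
force: [-0.9, -0.6, -0.4]
opening: 0.0255
gripper_force: 30.0
```

Run:
```python
from h import *
state();p=box(0,-.016);rel([*p,.0145],-103.1)
im=snap("side","s2");t=snap("top","t2")
A=cv2.resize(im[165:325,230:400],None,fx=3.4,fy=3.4)
cv2.imwrite("pics/c3.png",A[:,:,::-1])
```

```text
clock 4.95
joint_pos [ 7.85700e+00  1.89028e+01 -2.11381e+01 -7.60000e-03 -5.00945e+01
 -2.08522e+01]
tool_pos [ 0.57   -0.1149  0.0916]
orientation [ 1.798714e+02 -4.280000e-02 -1.030000e+02]
force [-0.8997 -0.5907 -0.4321]
opening 0.0255
gripper_force 29.9998
t [-0.0007 -0.0015  0.0771] r [ 0.0022 -0.0007  0.0017]
```

View pics/c3.png

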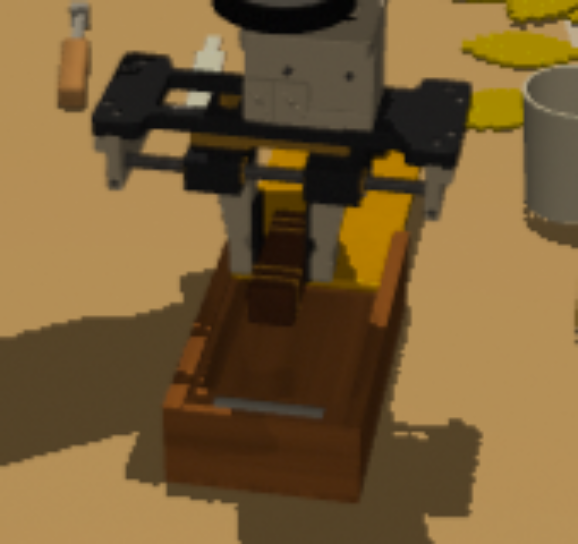

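Run:
```python
from h import *
g=lambda x,y:(230+x/3.4-.3,165+y/3.4-.3)
a=np.radians(YB);M=np.array([[np.cos(a),np.sin(a)],[-np.sin(a),np.cos(a)]])
def show(n,p,z): q=onz("side",g(*p),z); print(n,q.round(4),"box",(M@(q[:2]-CB)).round(4))
for n,p in(("botL",(249,316)),("botR",(297,324))): show(n,p,.083)
for n,p in(("topL",(254,280)),("topR",(303,286))): show(n,p,.107)
for n,p in(("bx fl",(165,407)),("bx fr",(365,432))): show(n,p,.053)
for n,p in(("b0 fl",(168,480)),("b0 fr",(358,500))): show(n,p,0)
```

```text
botL [ 0.5509 -0.1454  0.083 ] box [-0.013  -0.0506]
botR [ 0.5767 -0.1543  0.083 ] box [ 0.0142 -0.0535]
topL [ 0.5538 -0.1459  0.107 ] box [-0.01   -0.0505]
topR [ 0.58   -0.1531  0.107 ] box [ 0.0171 -0.0515]
bx fl [ 0.5039 -0.1857  0.053 ] box [-0.0496 -0.1006]
bx fr [ 0.6097 -0.213   0.053 ] box [ 0.0597 -0.1032]
b0 fl [ 0.5039 -0.1825  0.    ] box [-0.0503 -0.0975]
b0 fr [ 0.6076 -0.2051  0.    ] box [ 0.0558 -0.096 ]
```

Call:
carry_out(
  rows=[
    [0.005,-0.003,0,0,0,0],
    [0.005,-0.003,0.025,0,0,0],
    [0.005,-0.003,0.05,0,0,0],
    [0.005,-0.003,0.065,0,0,0],
    [0.005,-0.003,0.07,0,0,0],
    [0.005,-0.003,0.073,0,0,0],
    [0.005,-0.003,0.073,0,0,0],
  ],
)

```text
clock: 5.92
tool_pos: [0.5741, -0.1216, 0.0251]
orientation: [-179.7, -0.0, -102.9]
force: [-11.7, 4.6, 40.7]
opening: 0.0256
gripper_force: 30.0
```

Call:
carry_out(
  rows=[
    [0,0,-0.008,0,0,0],
    [0,0,-0.01,0,0,0],
  ],
)

```text
clock: 6.18
tool_pos: [0.5729, -0.1214, 0.0307]
orientation: [-179.9, 0.0, -103.1]
force: [-0.2, 0.5, -1.3]
opening: 0.0255
gripper_force: 30.0
```

Run:
```python
from h import *
state()
im=snap("side","s3");t=snap("top","t3")
A=cv2.resize(im[165:325,230:400],None,fx=3,fy=3);B=cv2.resize(t[170:290,200:400],None,fx=2,fy=2)
o=np.zeros((480,910,3),np.uint8);o[:480,:510]=A;o[:240,510:910]=B
cv2.imwrite("pics/c4.png",cv2.resize(o,None,fx=.87,fy=.87)[:,:,::-1])
```

```text
clock 6.175
joint_pos [ 7.15910e+00  2.34722e+01 -2.40516e+01  4.80000e-03 -4.23898e+01
 -2.02280e+01]
tool_pos [ 0.5729 -0.1214  0.0307]
orientation [-1.799178e+02  2.680000e-02 -1.030653e+02]
force [-0.2284  0.5353 -1.3115]
opening 0.0255
gripper_force 29.998
```

View pics/c4.png

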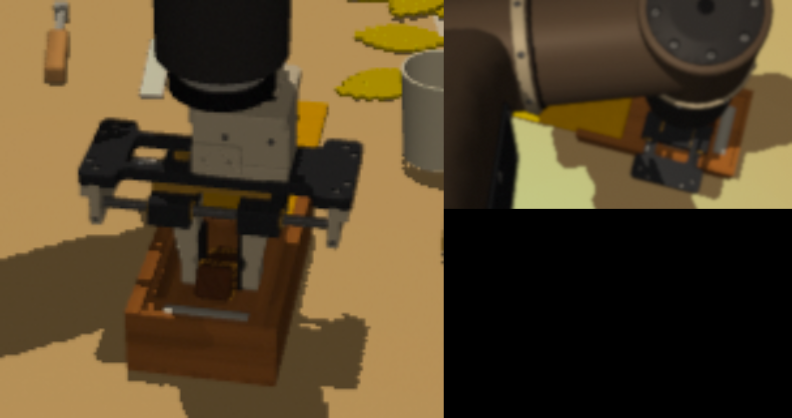

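The slicker is in the tray between the walls (near end bottom at crop (213,298)), and the gripper's outer posts hang at (95,220) and (335,245). I check which part was in contact.

Run:
```python
from h import *
g=lambda x,y:(230+x/2.61-.3,165+y/2.61-.3)
a=np.radians(YB);M=np.array([[np.cos(a),np.sin(a)],[-np.sin(a),np.cos(a)]])
def show(n,p,zs):
  for z in zs: q=onz("side",g(*p),z); print(n,z,"box",(M@(q[:2]-CB)).round(4))
show("postR",(337,247),(.05,.06,.08)); show("postL",(95,222),(.05,.06,.08));show("carR",(262,234),(.05,.06,.08,.1))
show("carL",(168,226),(.05,.06,.08,.1))
show("slk bL",(196,297),(.01,.02,.03));show("slk bR",(233,301),(.01,.02,.03));show("slk tR",(238,272),(.035,.045,.055))
show("fingL tip",(185,290),(.02,.03));show("fingR tip",(250,292),(.02,.03))
show("silL",(165,306),(.04,));show("silR",(248,318),(.04,))
show("tipsill",(205,312),(.04,))
```

```text
postR 0.05 box [0.0858 0.0095]
postR 0.06 box [ 0.0871 -0.0048]
postR 0.08 box [ 0.0897 -0.0334]
postL 0.05 box [-0.0999  0.01  ]
postL 0.06 box [-0.0959 -0.0044]
postL 0.08 box [-0.088 -0.033]
carR 0.05 box [0.028  0.0166]
carR 0.06 box [0.0302 0.0021]
carR 0.08 box [ 0.0344 -0.0267]
carR 0.1 box [ 0.0387 -0.0555]
carL 0.05 box [-0.044   0.0145]
carL 0.06 box [-0.0409  0.0001]
carL 0.08 box [-0.0345 -0.0286]
carL 0.1 box [-0.0281 -0.0574]
slk bL 0.01 box [-0.0165 -0.0177]
slk bL 0.02 box [-0.0138 -0.0308]
slk bL 0.03 box [-0.0112 -0.044 ]
slk bR 0.01 box [ 0.0119 -0.0177]
slk bR 0.02 box [ 0.0141 -0.0308]
slk bR 0.03 box [ 0.0164 -0.044 ]
slk tR 0.035 box [ 0.015  -0.0145]
slk tR 0.045 box [ 0.0173 -0.0281]
slk tR 0.055 box [ 0.0196 -0.0418]
fingL tip 0.02 box [-0.0236 -0.0237]
fingL tip 0.03 box [-0.0208 -0.0369]
fingR tip 0.02 box [ 0.0248 -0.0176]
fingR tip 0.03 box [ 0.0269 -0.0309]
silL 0.04 box [-0.0284 -0.0717]
silR 0.04 box [ 0.0326 -0.0751]
tipsill 0.04 box [ 0.0012 -0.0736]
```

The slicker's near end landed on the sill, because the slicker was about 2 mm off-centre along its length. It now sits tilted in the grip. I raise it and turn it broadside to the side camera to measure the tilt.

Call:
carry_out(
  rows=[
    [0,0,-0.02,0,0,0],
    [0,0,-0.05,0,0,0],
    [0,0,-0.09,0,0,0],
    [0,0,-0.12,0,0,0],
    [0,0,-0.13,0,0,0.17],
    [0,0,-0.13,0,0,0.34],
    [0,0,-0.13,0,0,0.51],
    [0,0,-0.13,0,0,0.68],
  ],
)

```text
clock: 7.28
tool_pos: [0.572, -0.1213, 0.1589]
orientation: [180.0, -0.1, -142.4]
force: [0.3, -0.5, -0.5]
opening: 0.026
gripper_force: 30.0
```

Call:
carry_out(
  rows=[
    [0,0,0,0,0,0.17],
    [0,0,0,0,0,0.34],
    [0,0,0,0,0,0.51],
    [0,0,0,0,0,0.66],
    [0,0,0,0,0,0.66],
    [0,0,0,0,0,0.66],
  ],
)

```text
clock: 8.02
tool_pos: [0.5722, -0.1213, 0.1593]
orientation: [-180.0, -0.0, -179.7]
force: [-0.7, -0.2, -0.2]
opening: 0.0257
gripper_force: 30.0
```

Run:
```python
from h import *
state();tp=telemetry.get_obs()["tool_pos"]
im=snap("side","s4");u=proj("side",tp)[0];print(u)
x,y=int(u[0]),int(u[1]);cv2.imwrite("pics/c5.png",cv2.resize(im[y-80:y+50,x-75:x+75],None,fx=4,fy=4)[:,:,::-1]);print(x-75,y-80)
```

```text
clock 8.025
joint_pos [ 7.17230e+00  1.51707e+01 -1.63022e+01 -2.70000e-03 -5.85726e+01
 -9.68289e+01]
tool_pos [ 0.5722 -0.1213  0.1593]
orientation [-1.799969e+02 -4.550000e-02 -1.796580e+02]
force [-0.6661 -0.215  -0.1633]
opening 0.0257
gripper_force 29.998
[313.68554684 215.50325897]
238 135
```

View pics/c5.png

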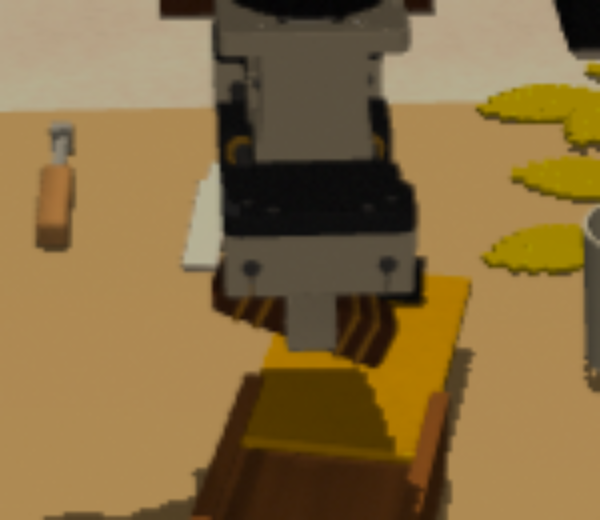

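The picture shows the slicker tilted, its former -y end up at crop (215,312) and its other end down at (378,367), pivoted in the pads.

Run:
```python
from h import *
g=lambda x,y:(238+x/4-.4,135+y/4-.4)
tp=telemetry.get_obs()["tool_pos"]
def pl(p,yy):
    o,d=ray("side",g(*p));return o+d*(yy-o[1])/d[1]
P=[pl(p,tp[1]-.013) for p in((215,312),(378,367),(397,328))]
for p in P: print((p-tp).round(4))
d=P[1]-P[0];print("tilt",np.degrees(np.arctan2(-d[2],d[0])),np.hypot(d[0],d[2]))
print("tip",(pl((311,350),tp[1]-.013-.021)-tp).round(4),(pl((311,350),tp[1]-.013)-tp).round(4))
```

```text
[-0.0408 -0.013   0.0149]
[ 0.033  -0.013  -0.0164]
[ 0.0413 -0.013   0.0041]
tilt 22.99733812029788 0.08018908838405213
tip [ 0.0012 -0.034   0.0065] [ 0.0023 -0.013  -0.0064]
```

Rather than force it, I set the slicker back on the clear bench at its old spot, with the tool tilted 23° so it lands flat. Then I regrasp it properly.

Run:
```python
from h import *
rel([.627,.270,.12],-100)
```

```text
t [-0.057   0.391   0.0394] r [ 4.0000e-04 -5.0000e-04 -1.3908e+00]
```

Call:
carry_out(
  rows=[
    [-0.007,0.05,0,0,0,-0.17],
    [-0.015,0.1,0,0,0,-0.35],
    [-0.022,0.15,0,0,0,-0.52],
    [-0.03,0.2,0,0,0,-0.7],
    [-0.037,0.25,0,0,0,-0.87],
    [-0.044,0.3,0,0,0,-1.04],
    [-0.051,0.35,0.01,0,0,-1.21],
    [-0.057,0.391,0.02,0,0,-1.39],
  ],
)

```text
clock: 9.07
tool_pos: [0.6283, 0.272, 0.1395]
orientation: [-180.0, 0.0, -99.7]
force: [0.1, -0.9, -0.9]
opening: 0.0256
gripper_force: 30.0
```

Call:
carry_out(
  rows=[
    [0,0,0,0,-0.15,0],
    [0,0,0.01,0,-0.3,0],
    [0,0,0.03,0,-0.4,0],
    [0,0,0.05,0,-0.4,0],
    [0,0,0.06,0,-0.4,0],
    [0,0,0.06,0,-0.4,0],
  ],
)

```text
clock: 9.82
tool_pos: [0.6277, 0.2704, 0.0786]
orientation: [179.9, 22.8, -100.1]
force: [-0.3, -0.2, -1.4]
opening: 0.0256
gripper_force: 30.0
```

Run:
```python
from h import *
state()
o=telemetry.get_obs(); C=R.from_euler("xyz",o["orientation"],degrees=True);print(C.as_matrix().round(3)); print("down 1m in tool:",C.inv().apply([0,0,-1]).round(3))
snap("side","s5");snap("top","t5")
```

```text
clock 9.825
joint_pos [ 28.1828  24.1289  -8.774  -25.3268 -45.4495 -22.2154]
tool_pos [0.6277 0.2704 0.0786]
orientation [ 179.9192   22.7946 -100.1337]
force [-0.3234 -0.2266 -1.4408]
opening 0.0256
gripper_force 29.9979
[[-0.162 -0.984  0.067]
 [-0.908  0.175  0.382]
 [-0.387  0.001 -0.922]]
down 1m in tool: [ 0.387 -0.001  0.922]
```

Call:
carry_out(
  rows=[
    [0.012,0,0.028,0,0,0],
    [0.021,0,0.05,0,0,0],
    [0.0255,0,0.061,0,0,0],
    [0.0267,0,0.0635,0,0,0],
    [0.0267,0,0.0635,0,0,0],
  ],
)

```text
clock: 10.55
tool_pos: [0.6286, 0.2702, 0.0113]
orientation: [-180.0, 22.9, -100.2]
force: [0.4, -1.3, -0.1]
opening: 0.0256
gripper_force: 30.0
```

Call:
carry_out(
  rows=[
    [0.0008,0,0.0018,0,0,0],
    [0.0016,0,0.0037,0,0,0],
    [0.0016,0,0.0037,0,0,0],
  ],
)

```text
clock: 10.92
tool_pos: [0.6282, 0.27, 0.007]
orientation: [-180.0, 22.9, -100.2]
force: [-0.1, 1.0, -1.1]
opening: 0.0258
gripper_force: 30.0
```

Call:
carry_out(
  rows=[
    [0.0006,0,0.0014,0,0,0],
    [0.0012,0,0.0028,0,0,0],
    [0.0012,0,0.0028,0,0,0],
  ],
)

```text
clock: 11.3
tool_pos: [0.6285, 0.2698, 0.005]
orientation: [-180.0, 22.9, -100.2]
force: [-2.1, -2.9, 8.6]
opening: 0.0257
gripper_force: 30.0
```

Call:
carry_out(
  rows=[
    [0,0,0,0,0,0],
    [0,0,0,0,0,0],
    [0,0,0,0,0,0],
    [-0.008,0,-0.018,0,0,0],
    [-0.02,0,-0.046,0,0,0],
    [-0.035,0,-0.083,0,0.15,0],
    [-0.039,0,-0.092,0,0.3,0],
    [-0.039,0,-0.092,0,0.4,0],
  ],
  grip=0.15,
)

```text
clock: 12.3
tool_pos: [0.6294, 0.2714, 0.1078]
orientation: [-179.7, -0.1, -100.1]
force: [-0.4, -1.1, -0.0]
opening: 0.0502
gripper_force: 0.0
```

Run:
```python
from h import *
state()
s=snap("side","s6")[:,:,::-1].copy();t=snap("top","t6")
hs=cv2.cvtColor(s,cv2.COLOR_BGR2HSV)
m=np.zeros((480,640),np.uint8);m[160:200,310:350]=(hs[160:200,310:350,2]<110)&(hs[160:200,310:350,1]>150)
c=max(cv2.findContours(m,0,1)[0],key=cv2.contourArea);r=cv2.boundingRect(c);print(r)
# bottom row = near bottom end
print(onz("side",(r[0]+r[2]/2,r[1]+r[3]-.5),0), "expected near end of slicker y = cy-.042")
b=cv2.boxPoints(cv2.minAreaRect(c));print(b.round(1).tolist())
cv2.imwrite("pics/c6.png",cv2.resize(s[110:210,270:410],None,fx=4,fy=4))
```

```text
clock 12.3
joint_pos [ 39.7324  26.3924  -6.6478   0.318  -56.8232 -50.0541]
tool_pos [0.6294 0.2714 0.1078]
orientation [-1.797081e+02 -6.670000e-02 -1.001482e+02]
force [-0.445  -1.0678 -0.0281]
opening 0.0502
gripper_force 0.0
(322, 175, 14, 23)
[0.62678762 0.22835964 0.        ] expected near end of slicker y = cy-.042
[[320.70001220703125, 196.3000030517578], [325.3999938964844, 173.10000610351562], [337.1000061035156, 175.39999389648438], [332.5, 198.6999969482422]]
```

View pics/c6.png

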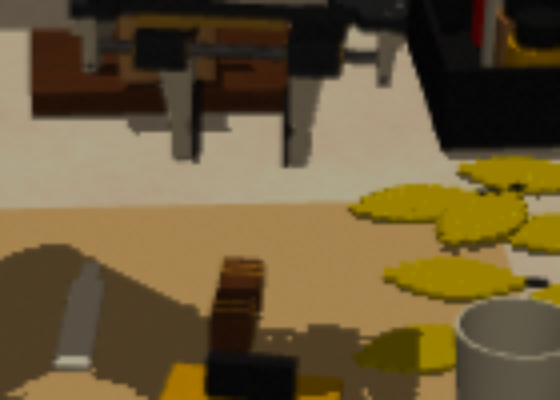

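The slicker lies flat again, seen at crop (235,300), and its near end is hidden by the rib. I move aside for a clear top view.

Call:
carry_out(
  rows=[
    [-0.06,0,0,0,0,0],
    [-0.11,0,0,0,0,0],
    [-0.11,0,0,0,0,0],
  ],
)

```text
clock: 12.78
tool_pos: [0.6479, 0.3813, 0.1038]
orientation: [-180.0, 0.1, -100.1]
force: [0.0, -0.2, -0.6]
opening: 0.0503
gripper_force: 0.0
```

Run:
```python
from h import *
state()
t=snap("top","t7")[:,:,::-1].copy();h=cv2.cvtColor(t,cv2.COLOR_BGR2HSV)
m=np.zeros((480,640),np.uint8);m[190:240,135:210]=(h[190:240,135:210,1]>165)&(h[190:240,135:210,2]<110)
c=max(cv2.findContours(m,0,1)[0],key=cv2.contourArea);r=cv2.minAreaRect(c);b=cv2.boxPoints(r);print("sl",r,b.round(1).tolist())
for z in(0,.024): print(z,[onz("top",p,z)[:2].round(4).tolist() for p in b])
mb=m*(h[:,:,0]>=16);n,l,st,ce=cv2.connectedComponentsWithStats(mb.astype(np.uint8));print([(x[4],c.round(1).tolist(),onz("top",c,.024)[:2].round(4).tolist()) for x,c in zip(st[1:],ce[1:]) if x[4]>8])
cv2.imwrite("pics/c7.png",cv2.resize(t[180:250,110:220],None,fx=5,fy=5))
```

```text
clock 12.775
joint_pos [ 4.52429e+01  3.22788e+01  3.18090e+00 -4.14000e-02 -6.08060e+01
 -5.53056e+01]
tool_pos [0.6479 0.3813 0.1038]
orientation [-1.799751e+02  9.960000e-02 -1.000829e+02]
force [ 0.0218 -0.1683 -0.6198]
opening 0.0503
gripper_force 0.0
sl ((162.4807586669922, 211.09616088867188), (39.0271110534668, 12.551432609558105), 11.309932708740234) [[142.10000610351562, 213.39999389648438], [144.60000610351562, 201.10000610351562], [182.8000030517578, 208.8000030517578], [180.39999389648438, 221.10000610351562]]
0 [[0.6242, 0.316], [0.6529, 0.3131], [0.637, 0.2255], [0.6085, 0.2289]]
0.024 [[0.6186, 0.3066], [0.6467, 0.3038], [0.6312, 0.2182], [0.6033, 0.2215]]
[(np.int32(26), [147.5, 208.5], [0.6301, 0.2959]), (np.int32(29), [152.1, 208.7], [0.6298, 0.2857]), (np.int32(76), [171.4, 213.9], [0.619, 0.2424])]
```

View pics/c7.png

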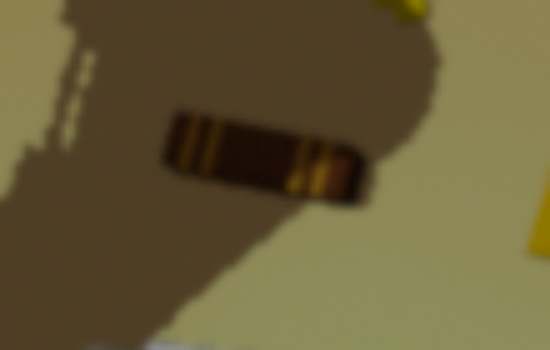

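The crop shows the slicker flat and unobstructed, centred at about full-image (162.5,211).

Run:
```python
from h import *
rel([.6278,.266,.104],-100.2);rel([.6278,.266,.004],-100.2)
```

```text
t [ 0.1152 -0.0006 -0.0003] r [0.0002 0.0009 0.001 ]
t [ 0.1152 -0.0006  0.0997] r [0.0002 0.0009 0.001 ]
```

Call:
carry_out(
  rows=[
    [0.06,0,0,0,0,0],
    [0.115,0,0,0,0,0],
    [0.115,0,0.03,0,0,0],
    [0.115,0,0.065,0,0,0],
    [0.115,0,0.085,0,0,0],
    [0.115,0,0.096,0,0,0],
    [0.115,0,0.098,0,0,0],
    [0.115,0,0.098,0,0,0],
  ],
)

```text
clock: 13.82
tool_pos: [0.6279, 0.2652, 0.0067]
orientation: [-179.9, 0.1, -100.2]
force: [-0.3, 0.1, 0.3]
opening: 0.0503
gripper_force: 0.0
```

Call:
carry_out(
  rows=[
    [0,0,0.002,0,0,0],
    [0,0,0.002,0,0,0],
    [0,0,0.002,0,0,0],
    [0,0,0.002,0,0,0],
    [0,0,0.002,0,0,0],
  ],
  grip=-0.9,
)

```text
clock: 14.45
tool_pos: [0.6274, 0.2653, 0.004]
orientation: [-180.0, 0.0, -100.2]
force: [-0.8, 0.2, 2.9]
opening: 0.0258
gripper_force: 30.0
```

Call:
carry_out(
  rows=[
    [0,0,-0.01,0,0,0],
    [0,0,-0.04,0,0,0],
    [0,0,-0.09,0,0,0],
    [0,0,-0.12,0,0,0],
    [0,0,-0.13,0,0,0],
    [0,0,-0.13,0,0,0],
  ],
)

```text
clock: 15.2
tool_pos: [0.6273, 0.2652, 0.1341]
orientation: [-180.0, 0.0, -100.2]
force: [-0.1, 0.1, -1.3]
opening: 0.0258
gripper_force: 30.0
```

Run:
```python
from h import *
state();p=box(0.001,-.012);print(p);rel([*p,.095],-103.1)
```

```text
clock 15.2
joint_pos [ 3.92660e+01  2.47966e+01 -5.33890e+00 -1.55000e-02 -5.98192e+01
 -4.94680e+01]
tool_pos [0.6273 0.2652 0.1341]
orientation [-1.799807e+02  4.310000e-02 -1.002097e+02]
force [-0.0664  0.0596 -1.3465]
opening 0.0258
gripper_force 29.9999
[ 0.57325416 -0.11091436]
t [ 0.3798 -0.0135  0.0388] r [-0.0003  0.0008  0.0504]
```

Call:
carry_out(
  rows=[
    [0.05,-0.002,0,0,0,0.01],
    [0.1,-0.004,0,0,0,0.02],
    [0.155,-0.006,0,0,0,0.03],
    [0.21,-0.008,0,0,0,0.04],
    [0.265,-0.01,0,0,0,0.05],
    [0.32,-0.012,0,0,0,0.05],
    [0.37,-0.013,0,0,0,0.05],
    [0.38,-0.0135,0.01,0,0,0.05],
  ],
)

```text
clock: 16.2
tool_pos: [0.572, -0.1139, 0.1225]
orientation: [179.9, -0.0, -103.2]
force: [-0.8, 0.0, -1.0]
opening: 0.026
gripper_force: 30.0
```

Call:
carry_out(
  rows=[
    [0,0,0.02,0,0,0],
    [0,0,0.04,0,0,0],
    [0,0,0.045,0,0,0],
    [0,0,0.045,0,0,0],
  ],
)

```text
clock: 16.7
tool_pos: [0.573, -0.111, 0.078]
orientation: [179.9, -0.0, -103.0]
force: [-0.2, -0.0, -0.1]
opening: 0.026
gripper_force: 30.0
```

Run:
```python
from h import *
state();p=box(0.001,-.012);rel([*p,.010],-103.1)
s=snap("side","s8")[:,:,::-1].copy();t=snap("top","t8")
cv2.imwrite("pics/c8.png",cv2.resize(s[165:325,230:400],None,fx=3.4,fy=3.4))
# lid front edge in side image: yellow columns lowest row
h=cv2.cvtColor(s,cv2.COLOR_BGR2HSV);m=((h[:,:,0]>18)&(h[:,:,0]<32)&(h[:,:,1]>225)).astype(np.uint8);m[:,:280]=0;m[:,365:]=0;m[:195]=0;m[300:]=0
for u in range(296,356,6):
    v=np.nonzero(m[:,u])[0]
    if len(v): q=onz("side",(u,v.max()+.5),.047)-[*CB,0];a=np.radians(YB);print(u,v.max(),(q[1]*np.cos(a)-q[0]*np.sin(a)).round(4))
```

```text
clock 16.7
joint_pos [ 8.22860e+00  1.99811e+01 -2.16843e+01  4.50000e-03 -4.84370e+01
 -2.12659e+01]
tool_pos [ 0.573 -0.111  0.078]
orientation [ 1.799058e+02 -4.020000e-02 -1.030343e+02]
force [-0.1697 -0.0454 -0.0882]
opening 0.026
gripper_force 29.9998
t [-0.0001 -0.0003  0.068 ] r [ 0.0016 -0.0007  0.0011]
308 225 0.1196
314 228 0.11
320 229 0.1084
332 249 0.0385
338 250 0.0371
344 237 0.0866
350 222 0.1475
```

Call:
carry_out(
  rows=[
    [0.001,0,0.015,0,0,0],
    [0.001,0,0.03,0,0,0],
    [0.001,0,0.04,0,0,0],
    [0.001,0,0.042,0,0,0],
  ],
)

```text
clock: 17.3
tool_pos: [0.5724, -0.1123, 0.0355]
orientation: [179.9, -0.0, -103.1]
force: [-0.4, -0.0, -1.4]
opening: 0.0257
gripper_force: 30.0
```

Call:
carry_out(
  rows=[
    [0,0,0.007,0,0,0],
    [0,0,0.013,0,0,0],
    [0,0,0.016,0,0,0],
    [0,0,0.018,0,0,0],
    [0,0,0.018,0,0,0],
  ],
)

```text
clock: 17.92
tool_pos: [0.5731, -0.1122, 0.0188]
orientation: [-180.0, 0.0, -103.1]
force: [-0.0, -0.9, -0.9]
opening: 0.0257
gripper_force: 30.0
```

Past the sill with no contact. I now ease down to the floor.

Call:
carry_out(
  rows=[
    [0,0,0.003,0,0,0],
    [0,0,0.005,0,0,0],
    [0,0,0.007,0,0,0],
    [0,0,0.007,0,0,0],
  ],
)

```text
clock: 18.42
tool_pos: [0.573, -0.1122, 0.0116]
orientation: [180.0, -0.0, -103.1]
force: [0.4, -0.5, -0.2]
opening: 0.0258
gripper_force: 30.0
```

Call:
carry_out(
  rows=[
    [0,0,0.001,0,0,0],
    [0,0,0.002,0,0,0],
    [0,0,0.002,0,0,0],
  ],
)

```text
clock: 18.8
tool_pos: [0.5732, -0.1122, 0.01]
orientation: [-180.0, 0.0, -103.1]
force: [-0.2, 0.2, 2.2]
opening: 0.026
gripper_force: 30.0
```

Call:
carry_out(
  rows=[
    [0,0,0,0,0,0],
    [0,0,0,0,0,0],
    [0,0,0,0,0,0],
    [0,0,-0.01,0,0,0],
    [0,0,-0.035,0,0,0],
    [0,0,-0.08,0,0,0],
    [0,0,-0.12,0,0,0],
    [0,0,-0.13,0,0,0],
  ],
  grip=-0.22,
)

```text
clock: 19.8
tool_pos: [0.5748, -0.1122, 0.1437]
orientation: [-179.7, 0.1, -103.0]
force: [-0.1, 0.1, 0.5]
opening: 0.0341
gripper_force: 0.0
```

Run:
```python
from h import *
state()
print("rib behind",box(-.002,.225)); p=box(-.001,.228);rel([*p,.135],-103.1)
```

```text
clock 19.8
joint_pos [ 8.09650e+00  1.58658e+01 -1.76356e+01  4.27000e-02 -5.61700e+01
 -2.11597e+01]
tool_pos [ 0.5748 -0.1122  0.1437]
orientation [-1.796807e+02  8.540000e-02 -1.030393e+02]
force [-0.0717  0.1018  0.5096]
opening 0.0341
gripper_force 0.0
rib behind [0.62404859 0.1205979 ]
t [-0.2409  0.0036  0.009 ] r [-0.0056  0.0015  0.0011]
```

Call:
carry_out(
  rows=[
    [-0.05,0.001,0,0,0,0],
    [-0.11,0.002,0,0,0,0],
    [-0.17,0.003,0,0,0,0],
    [-0.22,0.004,0,0,0,0],
    [-0.241,0.004,0.02,0,0,0],
    [-0.241,0.004,0.05,0,0,0],
    [-0.241,0.004,0.06,0,0,0],
    [-0.241,0.004,0.06,0,0,0],
  ],
  grip=-0.64,
)

```text
clock: 20.8
tool_pos: [0.6231, 0.1225, 0.0789]
orientation: [179.9, -0.1, -103.1]
force: [0.4, -0.7, -0.5]
opening: 0.0158
gripper_force: 0.0
```

Run:
```python
from h import *
state();p=box(-.001,.226);rel([*p,.055],-103.1)
a=np.radians(YB);M=np.array([[np.cos(a),np.sin(a)],[-np.sin(a),np.cos(a)]])
s=snap("side","s9")[:,:,::-1].copy();t=snap("top","t9")[:,:,::-1].copy()
h=cv2.cvtColor(s,cv2.COLOR_BGR2HSV)
print("dark rows at tray col 318:",h[245:300:3,318].tolist())
mb=(h[:,:,0]>=15)&(h[:,:,0]<=24)&(h[:,:,1]>180);mb[:245]=0;mb[290:]=0;mb[:,:285]=0;mb[:,350:]=0
c=h[200:330,280:360];ys,xs=np.nonzero((s[200:215,280:360].max(2)<45))
if len(xs): print("rib side px",xs.mean()+280,ys.mean()+200)
A=s[165:325,230:400];cv2.imwrite("pics/c9.png",cv2.resize(A,None,fx=2.2,fy=2.2))
m=((h[:,:,0]>18)&(h[:,:,0]<32)&(h[:,:,1]>225)).astype(np.uint8)
m[:,:280]=0;m[:,365:]=0;m[:195]=0;m[300:]=0
print([(u,np.nonzero(m[:,u])[0].max(),(M@(onz("side",(u,np.nonzero(m[:,u])[0].max()+.5),.047)[:2]-CB))[1].round(4)) for u in range(302,350,8) if m[:,u].any()])
```

```text
clock 20.8
joint_pos [ 2.87060e+01  2.40750e+01 -1.48252e+01  4.50000e-03 -5.12266e+01
 -4.18115e+01]
tool_pos [0.6231 0.1225 0.0789]
orientation [ 1.799078e+02 -8.720000e-02 -1.031026e+02]
force [ 0.3853 -0.6888 -0.4567]
opening 0.0158
gripper_force 0.0
t [ 0.0006 -0.0024  0.0239] r [ 0.0016 -0.0015 -0.    ]
dark rows at tray col 318: [[21, 255, 167], [20, 255, 84], [14, 210, 57], [14, 209, 56], [14, 200, 56], [14, 213, 85], [14, 207, 85], [11, 197, 70], [11, 207, 69], [11, 203, 69], [11, 196, 69], [11, 197, 62], [13, 211, 52], [17, 63, 133], [14, 127, 143], [14, 207, 74], [14, 206, 73], [13, 203, 68], [13, 206, 68]]
rib side px 332.4429824561403 204.5921052631579
[(302, np.int64(246), np.float64(0.0385)), (310, np.int64(247), np.float64(0.0378)), (318, np.int64(248), np.float64(0.0371)), (326, np.int64(249), np.float64(0.0364)), (334, np.int64(249), np.float64(0.0392)), (342, np.int64(244), np.float64(0.06))]
```

View pics/c9.png

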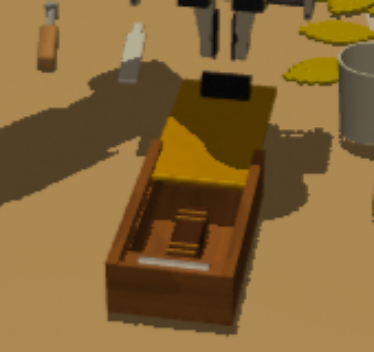

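Call:
carry_out(
  rows=[
    [0,-0.002,0.01,0,0,0],
    [0,-0.002,0.02,0,0,0],
    [0,-0.002,0.024,0,0,0],
    [0,-0.002,0.024,0,0,0],
  ],
)

```text
clock: 21.4
tool_pos: [0.6254, 0.1229, 0.0552]
orientation: [180.0, -0.0, -103.1]
force: [0.0, 0.3, -0.6]
opening: 0.0157
gripper_force: 0.0
```

The slicker lies flat in the tray at crop (188,230), and the fingers stand behind the rib at (207,45) and (243,45). I push the lid.

Call:
carry_out(
  rows=[
    [0.006,0,0,0,0,0],
    [0.012,0,0,0,0,0],
    [0.022,0,0,0,0,0],
    [0.034,0,0,0,0,0],
    [0.046,0,0,0,0,0],
    [0.058,0,0,0,0,0],
    [0.07,0,0,0,0,0],
    [0.07,0,0,0,0,0],
  ],
)

```text
clock: 22.4
tool_pos: [0.6094, 0.0537, 0.0557]
orientation: [180.0, -0.0, -103.1]
force: [-0.0, -0.6, 0.1]
opening: 0.0157
gripper_force: 0.0
```

```bash
cat >> h.py <<'E'
a=np.radians(YB);M=np.array([[np.cos(a),np.sin(a)],[-np.sin(a),np.cos(a)]])
def lid(name):
    s=snap("side",name)[:,:,::-1].copy();h=cv2.cvtColor(s,cv2.COLOR_BGR2HSV)
    m=((h[:,:,0]>18)&(h[:,:,0]<32)&(h[:,:,1]>225)).astype(np.uint8);m[:,:280]=0;m[:,365:]=0;m[:195]=0;m[310:]=0
    print("front",[(u,np.nonzero(m[:,u])[0].max(),(M@(onz("side",(u,np.nonzero(m[:,u])[0].max()+.5),.047)[:2]-CB)).round(4).tolist()) for u in range(294,346,6) if m[:,u].any()])
    o=telemetry.get_obs();print("tcp box",(M@(o["tool_pos"][:2]-CB)).round(4),"F box",(M@o["force"][:2]).round(2),"Fz",o["force"][2].round(2),"z",o["tool_pos"][2].round(4),"t",o["clock"])
E
python3 -c "
from h import *
lid('s10')"
```

```text
front [(294, np.int64(266), [-0.0345, -0.0322]), (300, np.int64(267), [-0.0225, -0.0334]), (306, np.int64(267), [-0.0112, -0.0313]), (312, np.int64(268), [0.0008, -0.0325]), (318, np.int64(269), [0.0127, -0.0337]), (324, np.int64(269), [0.0239, -0.0317]), (330, np.int64(270), [0.0357, -0.0329]), (336, np.int64(267), [0.0455, -0.0211]), (342, np.int64(244), [0.0456, 0.06])]
tcp box [-0.0009  0.1571] F box [-0.28  1.21] Fz 0.48 z 0.0558 t 22.45
```

Call:
carry_out(
  rows=[
    [0.01,0,0,0,0,0],
    [0.02,0,0,0,0,0],
    [0.03,0,0,0,0,0],
    [0.04,0,0,0,0,0],
    [0.046,0,0,0,0,0],
    [0.05,0,0,0,0,0],
    [0.054,0,0,0,0,0],
    [0.054,0,0,0,0,0],
  ],
)

```text
clock: 23.45
tool_pos: [0.5988, 0.0035, 0.0562]
orientation: [-179.9, 0.1, -103.1]
force: [1.3, 5.2, -0.7]
opening: 0.0157
gripper_force: 2.9
```

```bash
python3 -c "
from h import *
lid('s11')"
```

```text
front [(294, np.int64(281), [-0.0247, -0.079]), (300, np.int64(281), [-0.0137, -0.0771]), (306, np.int64(282), [-0.0022, -0.0781]), (312, np.int64(283), [0.0093, -0.0792]), (318, np.int64(283), [0.0203, -0.0772]), (324, np.int64(284), [0.0317, -0.0783]), (330, np.int64(285), [0.0431, -0.0793]), (336, np.int64(267), [0.0455, -0.0211]), (342, np.int64(244), [0.0456, 0.06])]
tcp box [-0.      0.1052] F box [0.05 4.91] Fz -0.27 z 0.0562 t 23.5
```

Call:
carry_out(
  rows=[
    [0.002,0,0,0,0,0],
    [0.004,0,0,0,0,0],
    [0.006,0,0,0,0,0],
    [0.008,0,0,0,0,0],
    [0.01,0,0,0,0,0],
    [0.012,0,0,0,0,0],
    [0.014,0,0,0,0,0],
    [0.016,0,0,0,0,0],
  ],
)

```text
clock: 24.5
tool_pos: [0.5936, -0.0137, 0.0556]
orientation: [180.0, -0.0, -103.1]
force: [-0.1, -0.7, 1.1]
opening: 0.0157
gripper_force: 0.0
```

```bash
python3 -c "
from h import *
lid('s12')"
```

```text
front [(294, np.int64(284), [-0.0228, -0.088]), (300, np.int64(285), [-0.0113, -0.0891]), (306, np.int64(285), [-0.0004, -0.0871]), (312, np.int64(286), [0.011, -0.0881]), (318, np.int64(287), [0.0224, -0.0892]), (324, np.int64(287), [0.0332, -0.0872]), (330, np.int64(288), [0.0445, -0.0882]), (336, np.int64(267), [0.0455, -0.0211]), (342, np.int64(244), [0.0456, 0.06])]
tcp box [-0.0012  0.087 ] F box [-0.05  0.14] Fz 0.22 z 0.0556 t 24.55
```

Call:
carry_out(
  rows=[
    [0.002,0,0,0,0,0],
    [0.004,0,0,0,0,0],
    [0.006,0,0,0,0,0],
    [0.006,0,0,0,0,0],
  ],
)

```text
clock: 25.05
tool_pos: [0.5944, -0.016, 0.0563]
orientation: [-179.8, 0.3, -103.1]
force: [0.3, 17.2, 1.4]
opening: 0.0157
gripper_force: 8.4
```

```bash
python3 -c "
from h import *
lid('s13')"
```

```text
front [(294, np.int64(284), [-0.0228, -0.088]), (300, np.int64(285), [-0.0113, -0.0891]), (306, np.int64(285), [-0.0004, -0.0871]), (312, np.int64(286), [0.011, -0.0881]), (318, np.int64(286), [0.0219, -0.0862]), (324, np.int64(287), [0.0332, -0.0872]), (330, np.int64(288), [0.0445, -0.0882]), (336, np.int64(267), [0.0455, -0.0211]), (342, np.int64(244), [0.0456, 0.06])]
tcp box [0.     0.0852] F box [-4.42 16.16] Fz 1.54 z 0.0563 t 25.1
```

Call:
carry_out(
  rows=[
    [0.001,0,0,0,0,0],
    [0.002,0,0,0,0,0],
    [0.002,0,0,0,0,0],
  ],
)

```text
clock: 25.48
tool_pos: [0.5944, -0.0162, 0.0564]
orientation: [-179.8, 0.4, -103.1]
force: [-1.2, 25.8, 2.8]
opening: 0.0157
gripper_force: 12.6
```

Call:
carry_out(
  rows=[
    [-0.008,0,0,0,0,0],
    [-0.012,0,-0.002,0,0,0],
    [-0.015,0,-0.04,0,0,0],
    [-0.05,0,-0.09,0,0,0],
    [-0.11,0,-0.13,0,0,0],
    [-0.17,0,-0.15,0,0,0],
    [-0.23,0,-0.15,0,0,0],
    [-0.28,0,-0.15,0,0,0],
  ],
)

```text
clock: 26.48
tool_pos: [0.6559, 0.2529, 0.2066]
orientation: [-180.0, 0.0, -103.1]
force: [0.7, -0.2, -0.5]
opening: 0.0157
gripper_force: 0.0
```

Run:
```python
from h import *
lid('s14');t=snap("top","t14")[:,:,::-1].copy()
h=cv2.cvtColor(t,cv2.COLOR_BGR2HSV)
m=((h[:,:,1]>225)&(h[:,:,0]>18)&(h[:,:,0]<32)).astype(np.uint8);m[:185]=0;m[290:]=0;m[:,:255]=0;m[:,395:]=0
c=max(cv2.findContours(m,0,1)[0],key=cv2.contourArea);b=cv2.boxPoints(cv2.minAreaRect(c))
print("lid corners box",[(M@(onz("top",p,.047)[:2]-CB)).round(4).tolist() for p in b])
m=(t.max(2)<40).astype(np.uint8);m[:185]=0;m[290:]=0;m[:,:265]=0;m[:,330:]=0
n,l,st,ce=cv2.connectedComponentsWithStats(m)
print("rib",[(x[4],(M@(onz("top",c,.071)[:2]-CB)).round(4).tolist()) for x,c in zip(st[1:],ce[1:]) if x[4]>60],"expect 0,66")
```

```text
front [(294, np.int64(284), [-0.0228, -0.088]), (300, np.int64(285), [-0.0113, -0.0891]), (306, np.int64(285), [-0.0004, -0.0871]), (312, np.int64(286), [0.011, -0.0881]), (318, np.int64(287), [0.0224, -0.0892]), (324, np.int64(287), [0.0332, -0.0872]), (330, np.int64(288), [0.0445, -0.0882]), (336, np.int64(267), [0.0455, -0.0211]), (342, np.int64(244), [0.0456, 0.06])]
tcp box [-0.0013  0.3671] F box [3.37 4.41] Fz 1.41 z 0.2052 t 26.525
lid corners box [[-0.044, 0.097], [0.047, 0.0986], [0.0455, -0.0944], [-0.0445, -0.0929]]
rib [(np.int32(126), [-0.001, 0.0668])] expect 0,66
```

At 26 N the lid no longer moves. The rib sits at box y of about 66 mm, so the lid is home, and the arm is clear.

```bash
python3 -c "
from h import *
print(workorder.close_job())"
```

```text
the job is handed in; nothing more can be done
None
```

The slicker lies flat in the tool box and the lid is pushed home against its end stop; I handed the job in at about 26.5 s, but the first lowering hit the box's sill at 40.7 N (measured at the wrist), so I set the slicker back on the bench, regrasped it and placed it cleanly.

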